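# Put the big jaggery ball away in the glass sugar pot

### The job

Open the hinged lid of the glass sugar pot, take the largest jaggery ball from the wooden sweets board and lower it gently all the way to the bottom of the pot before letting go - do not drop it in, the glass is thin. Then close the lid fully. Leave the other sweets on the board and everything else on the table where it is.

Things in the scene. Friction and masses are not known exactly. Their poses are not given: they have to be found in the camera images.
- sugar_pot: Clear-glass pot, 140 mm diameter, steel-banded, fixed to the table on a teal foot disc (156 mm wide, 8 thick); left or right of the board. Origin: centre of the foot's underside; z up; lid hinge on its +x side (away from the robot at yaw 0). Wall 4 mm, inside diameter 132 mm (about 124 in the lowest 8 mm), inner floor at z = 14 mm, rim at z = 78 mm.
- pot_floor (a point): Centre of the pot's flat inner floor, 14 mm above the table.
- pot_mouth (a point): Centre of the pot's mouth at rim height, 78 mm above the table.
- lid (a joint): Angle of the round glass lid (138 mm diameter, 5 mm thick, 100 g), rad: 0 = fully closed, grows as it opens up and backwards, stop at 2.0 (leaning back past upright). The hinge is stiff (0.11 N m): the lid stays at whatever angle it is left. It starts closed or ajar (0 to 0.3).
- lid_knob (a point): Centre of the steel ball knob (26 mm diameter, on a 12 mm thick stem) near the free edge of the lid, turning with it. Lid closed: 43 mm from the pot's axis on its -x side, 111 mm above the table, 25 mm above the lid's upper face. It lies 118 mm from the hinge axis along the lid and 31 mm from it along the lid's outward normal.
- lid_hinge (a point): Middle of the hinge axis, 75 mm from the pot's axis on the pot's +x side, 80 mm above the table. The point turns with the lid; the hinge axis is its y axis (the pot's y axis, level), and the lid extends along its -x with its outward normal along +z.
- board: Dark wooden sweets board 140 x 150 x 12 mm (x, y, z), fixed to the table, with three round hollows 23 mm wide at (-38, -42), (-38, 42) and (38, 0) mm in its own x, y. Origin: centre of its underside. Three brown jaggery sweets lie in or over the hollows, which one is where varies.
- big_ball_center (a point): Centre of the largest jaggery ball: a brown hard ball of 44 mm diameter, about 60 g, resting in a hollow of the board with its centre about 31 mm above the table. This is the one to put in the pot; on the pot's floor its centre is 22 mm above the floor.
- small_ball_center (a point): Centre of the small jaggery ball, brown, 30 mm diameter, in another hollow of the board. To be left there.
- cake: Flat round jaggery cake, brown, 44 mm diameter, 18 mm high, over the third hollow of the board. Origin: centre of its underside. To be left there.
- bowl_stack: Stack of three nested steel tea bowls, 80 mm diameter, 62 mm high, loose on the table. Origin: centre of the underside. Bystander.
- scoop: White plastic scoop, 145 mm long, 47 mm wide, 24 mm high, lying loose, handle to its own -x. Bystander.
- teapot: White ceramic teapot, 128 mm diameter, 165 mm high with its arched bamboo handle, loose. Origin: centre of the underside. Bystander.
- tea_tin: Round metal tea tin, 72 mm diameter, 110 mm high, loose. Origin: centre of the underside. Bystander.
Things that resemble listed ones, but are neither listed nor needed, are in the scene too. What is shaped like the part that bears big_ball_center but blue or green is not meant.

How it is judged:
On the way, in this order (a step that is already met when the one before it is completed fails the run):
1. the lid is open (past 1.1 rad) (value of joint lid above 1.1 rad), for 0.2 s.
2. the big ball lies on the pot's floor, let go, with the lid still open (horizontal distance between big_ball_center and pot_floor below 0.05 m and z of big_ball_center in the frame of pot_floor between 0.01 and 0.032 m and contact force between the fingers and big_ball below 0.1 N and linear speed of big_ball below 0.15 m/s and value of joint lid above 0.8 rad), for 0.3 s.
At the end, for the whole second after the job is handed in: The big ball rests (under 0.05 m/s) on the pot floor (centre 10 to 32 mm above it, within 50 mm of the pot axis), the lid is closed (under 0.06 rad), the small ball and cake are within 30 mm, and the bowls, scoop, teapot and tin within 50 mm of where they started (horizontal distance between big_ball_center and pot_floor below 0.05 m and z of big_ball_center in the frame of pot_floor between 0.01 and 0.032 m and value of joint lid below 0.06 rad and linear speed of big_ball below 0.05 m/s and distance of each of small_ball_center, cake from where it was at the start of the episode below 0.03 m and distance of each of bowl_stack, scoop, teapot, tea_tin from where it was at the start of the episode below 0.05 m); the robot touches nothing.
It fails at once if the big ball strikes or presses on the pot with more than 35 N (forced in) (contact force between big_ball and sugar_pot above 35 N).
It fails at once if the big ball falls or is driven faster than 0.5 m/s inside the pot (let go more than about 12 mm above the floor) (horizontal distance between big_ball_center and pot_floor below 0.07 m and z of big_ball_center in the frame of pot_floor below 0.075 m and linear speed of big_ball above 0.5 m/s).
It fails at once if the small ball or the cake is moved more than 30 mm (distance of any of small_ball_center, cake from where it was at the start of the episode above 0.03 m).
It fails at once if the bowls, scoop, teapot or tin are moved more than 50 mm (distance of any of bowl_stack, scoop, teapot, tea_tin from where it was at the start of the episode above 0.05 m).
It also fails if it takes over 70 s, if anything falls off the work surface, if the arm or the gripper's body presses on something with over 40 N, if the wrist force passes 120 N, or if a joint passes its speed limit or range.

### The arm

A 7-joint arm with a two-finger parallel gripper is mounted at the origin on the work surface. World frame = base frame: x ahead of the robot, y to its left, z up, the work surface at z = 0. Lengths are in m, angles in rad, forces in N, time in s.
With the tool pointing down it reaches from about 0.4 to 0.85 m from the base axis. Payload 4.5 kg.
Tool frame: the origin (TCP) lies midway between the tips of the shut fingers; the grasp point (between the pads) lies 19 mm behind it; z points along the fingers, y is the direction in which the jaws open and shut (so a half turn about z gives the same grasp; the last joint's range is limited). The gripper opens to 88 mm and grips with 3 to 60 N. Pads are 18 mm wide; open, the fingers measure 123 mm over their backs; the gripper's body (75 mm by 187 mm) begins 45 mm behind the grasp point.
Start: joints at [1.288, 0.689, -0.195, 1.565, 0.157, 0.902, -0.215], TCP at [0.195, -0.594, 0.239] pointing down, gripper open.
Joint ranges: [-3.01, 3.01], [-0.46, 2.08], [-1.47, 1.51], [0.13, 2.56], [-1, 4.14], [0.04, 2.09], [-2.66, 2.66]. Speed limits (rad/s): [2.57, 2.57, 3.14, 3.14, 3.14, 3.14, 3.14].

### API

Orientations are given as a unit quaternion [w, x, y, z].
In Python, from rig import env gives the robot as it stands.
- The arm moves only by the shell command python3 -m inch 'ROWS'. ROWS is JSON, a list of rows, each a list of 7 numbers: the turn, a rotation vector about the tool's x, y, z in degrees, then the shift along the tool's x, y, z in mm, then the finger opening in mm, from 0 to 88.1. A call has 1 to 10 rows; each row is the pose to reach, as a shift and turn from the pose commanded when the call began, along the tool's axes at that moment; what a row does not reach only later rows make up. A row lasts 1/12 s, in which the tool goes at most 41.7 mm and 7.16 degrees, less where a joint would pass 70% of its speed; a pose out of reach is approached as far as the arm can. A call with a gripper value outside its range is refused whole. The fingers move at their own pace and stop on an object; the grip force is fixed at half the most. Time passes only in rows, so rows that repeat a pose let the fingers close. It gives the time, the measured TCP pose, the force and the opening at its end, in the units of the state.
- env.sense(): the state, without advancing time (a new reading comes with each control period).
- env.read_camera(name): name is "side" or "top" or "wrist"; returns a dict with "img" (420x560x3 uint8, red, green, blue), "depth" (420x560 float32, m along the optical axis (not along the pixel's ray), 0 where there is no reading), "fov_y" (degrees; the focal length in pixels is half the picture's height over the tangent of half this angle, whatever the lens; pixels are square), "cx", "cy" (the principal point, pixels), "world_from_camera" (4x4, takes a point from camera to world coordinates); the wrist camera has in their place "hand_eye" (4x4, takes a point from camera to tool coordinates, whose origin is the TCP and whose axes are the flange's). Camera axes: x right, y down, z forward; pixel columns grow to the right and rows downward; lengths in m; the calibration is good to about 2 mm. A picture is of the moment at which its call begins: read the wrist's pose just before it.
- env.job_done(): hands the job in, once; it reports no verdict.
The state is a dict: "time_s": time; "joints": joint angles; "qd": joint speeds; "joint_torque": joint torques, N m; "position": TCP position; "eef_rot": TCP orientation; "force": force on the tool from outside, world axes, zero at the start; "moment": the same for the moment, N m; "finger_gap": finger opening in m.
Only numpy, scipy, OpenCV 4.12 (cv2) and the standard library are available. Lean on these libraries where they do the work, as an engineer would, in place of code of your own. Each camera call takes 0.05 s, during which the arm holds its last target. There are 200 camera calls.

## Working session

There is one attempt and no reset: what is moved stays moved. The work goes in short steps, Python scripts to look and compute and a shell command to move; the robot and the scene stay as the last step left them, time stands still between calls to the robot, and variables do not carry over. Pictures are saved under pics/ and viewed, about 8 in all and at most 12, crops included, and the job is handed in when it is done.

```bash
ls; mkdir -p pics; cat > h.py <<'E'
import numpy as np,cv2
from rig import env
def cam(n):
    s=env.sense(); c=env.read_camera(n); 
    if n=="wrist":
        w,x,y,z=s["eef_rot"]; from scipy.spatial.transform import Rotation as R
        T=np.eye(4); T[:3,:3]=R.from_quat([x,y,z,w]).as_matrix(); T[:3,3]=s["position"]; c["T"]=T@c["hand_eye"]
    else: c["T"]=np.array(c["world_from_camera"])
    h,w=c["depth"].shape; f=h/2/np.tan(np.radians(c["fov_y"]/2))
    v,u=np.mgrid[:h,:w]; d=c["depth"]
    P=np.stack([(u-c["cx"])/f*d,(v-c["cy"])/f*d,d],-1)
    c["P"]=P@c["T"][:3,:3].T+c["T"][:3,3]; c["P"][d==0]=np.nan; c["f"]=f
    return c
def save(c,n): cv2.imwrite(f"pics/{n}.png",c["img"][...,::-1])
E
python3 - <<'E'
from h import *
print(env.sense())
for n in("top","side"):
    c=cam(n);save(c,n);np.savez(n+".npz",P=c["P"],img=c["img"],T=c["T"],f=c["f"],cx=c["cx"],cy=c["cy"]);print(n,c["T"].round(3).tolist(),c["f"])
a=cv2.imread("pics/top.png");b=cv2.imread("pics/side.png")
E
```

```text
pics
{'time_s': 0.0, 'joints': array([ 1.28783289,  0.68998838, -0.19451663,  1.56633717,  0.15730518,
        0.90249336, -0.21510217]), 'qd': array([-0.00185924, -0.00191521,  0.00054854,  0.00097992,  0.00100512,
        0.00026734, -0.00045884]), 'joint_torque': array([-1.51689733e-04, -5.27563977e+01, -1.26701329e+00, -1.53429472e+01,
       -5.26516268e-02,  6.64979030e-03,  1.90863357e-04]), 'position': array([ 0.19444003, -0.59332252,  0.23790918]), 'eef_rot': array([-8.92437293e-04,  9.87476564e-01,  1.57763098e-01, -2.10464650e-04]), 'force': array([-0.22357389, -0.00884073,  0.06138601]), 'moment': array([-0.01785011, -0.02306825, -0.00736407]), 'finger_gap': 0.08823814718768824}
top [[0.007, -0.997, 0.081, 0.482], [-1.0, -0.007, 0.003, -0.001], [-0.002, -0.081, -0.997, 1.382], [0.0, 0.0, 0.0, 1.0]] 429.55551762297563
side [[-0.966, -0.142, 0.216, 0.284], [-0.258, 0.478, -0.839, 1.143], [0.016, -0.867, -0.499, 0.8], [0.0, 0.0, 0.0, 1.0]] 459.1643821438144
```

View pics/top.png

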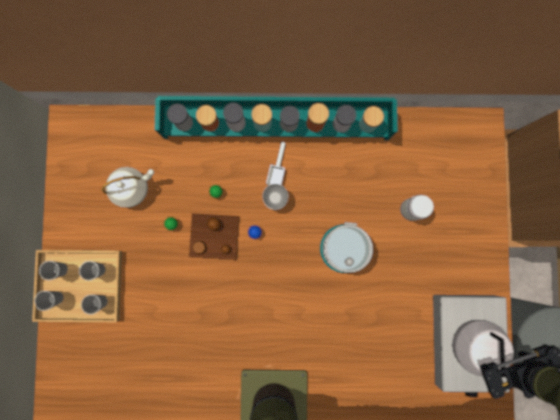

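View pics/side.png

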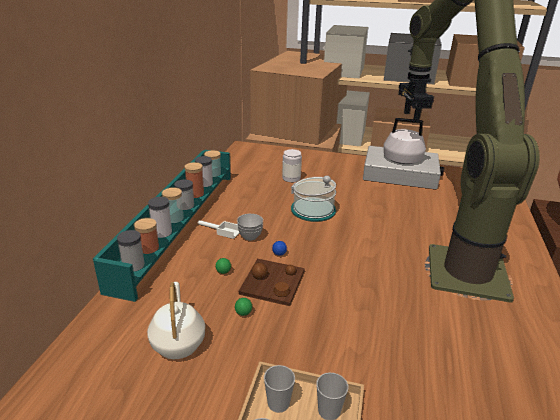

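The top view shows the pot at about (347,248) with its knob at (349,262) and the hinge at the far edge (350,226). The board is at (214,236): big ball (214,225), cake (200,248) and small ball (226,249).

```bash
python3 - <<'E'
from h import *
from scipy.optimize import least_squares
W=[];
for n in("top","side"):
    z=np.load(n+".npz");P=z["P"];I=z["img"].astype(int)
    hsv=cv2.cvtColor(z["img"],cv2.COLOR_RGB2HSV).astype(int)
    pot=(abs(P[...,0]-.48)<.13)&(abs(P[...,1]+.16)<.13)
    print(n,"zhist",np.histogram(P[pot][:,2],bins=[-.01,.004,.012,.03,.06,.076,.084,.09,.1,.11,.12,.13,.2]))
    k=pot&(P[...,2]>.097)
    if k.any(): print("knob",k.sum(),np.nanmedian(P[k],0),P[k].max(0),P[k].min(0))
    t=pot&(hsv[...,0]>80)&(hsv[...,0]<100)&(hsv[...,1]>90)&(P[...,2]<.02)
    q=P[t]; 
    if len(q): print("teal",len(q),q.min(0),q.max(0),(q.min(0)+q.max(0))/2)
    b=(abs(P[...,0]-.5)<.12)&(abs(P[...,1]-.15)<.12)&(I[...,0]-I[...,2]>10)
    bb=b&(P[...,2]>.008)&(P[...,2]<.016)
    bb&=hsv[...,2]<130
    m=cv2.morphologyEx(bb.astype(np.uint8),cv2.MORPH_OPEN,np.ones((3,3)))>0
    r=cv2.minAreaRect(P[m][:,:2].astype(np.float32)*1000);print("board",r)
    s=b&(P[...,2]>.019)
    nl,L=cv2.connectedComponents(s.astype(np.uint8))
    for i in range(1,nl):
        q=P[L==i]
        if len(q)<12: continue
        e=lambda p:np.linalg.norm(q-p[:3],axis=1)-p[3]
        g=least_squares(e,[*q.mean(0)-[0,0,.01],.02],loss="soft_l1",f_scale=.002).x
        v,u=np.nonzero(L==i);print("sweet",len(q),u.mean(),v.mean(),"med",np.median(q,0).round(4),"max",q.max(0).round(4),"min",q.min(0).round(4),"sph",g.round(4))
z=np.load("top.npz");a=cv2.resize(cv2.imread("pics/top.png")[200:300,295:400],None,fx=6,fy=6,interpolation=cv2.INTER_CUBIC)
b=cv2.resize(cv2.imread("pics/side.png")[165:230,280:350],None,fx=6,fy=6,interpolation=cv2.INTER_CUBIC)
o=np.zeros((600,800,3),np.uint8);a=a[:600,:630];a=cv2.resize(a,(400,381));b=cv2.resize(b,(400,371));o[:381,:400]=a;o[:371,400:]=b
cv2.imwrite("pics/crop1.png",o[:390])
E
```

```text
top zhist (array([4186,  642,   38,   23,   21,   64,  268, 1070,  365,    2,   10,
         52]), array([-0.01 ,  0.004,  0.012,  0.03 ,  0.06 ,  0.076,  0.084,  0.09 ,
        0.1  ,  0.11 ,  0.12 ,  0.13 ,  0.2  ]))
knob 778 [ 0.45108275 -0.2149671   0.10045186] [ 0.52797102 -0.15007984  0.14254091] [ 0.41530232 -0.28752554  0.09700005]
teal 33 [ 0.4415489  -0.18070079  0.00120759] [ 0.54359991 -0.14762856  0.01416153] [ 0.49257441 -0.16416468  0.00768456]
board ((517.854248046875, 194.338623046875), (145.8897247314453, 136.8689422607422), 88.10616302490234)
sweet 150 212.77333333333334 223.82 med [0.5548 0.1924 0.0458] max [0.5776 0.2157 0.0591] min [0.536  0.1741 0.0289] sph [0.5558 0.195  0.032  0.0212]
sweet 135 198.48888888888888 247.27407407407406 med [0.4828 0.239  0.03  ] max [0.5019 0.2605 0.0367] min [0.4609 0.2191 0.0192] sph [0.4816 0.2403 0.0109 0.0237]
sweet 68 224.97058823529412 248.94117647058823 med [0.4773 0.1549 0.0318] max [0.4898 0.1683 0.0393] min [0.4646 0.1432 0.0213] sph [0.4779 0.1558 0.024  0.0134]
side zhist (array([2315,  247,  267,  369,  166,   92,  
[... 289 characters left out ...]
al 153 [ 0.40506884 -0.24761673  0.00226739] [ 0.55832533 -0.13587392  0.01246705] [ 0.48169709 -0.19174533  0.00736722]
board ((518.086181640625, 194.27398681640625), (157.01133728027344, 141.4132080078125), 87.29182434082031)
sweet 202 259.21287128712873 270.3267326732673 med [0.552  0.206  0.0423] max [0.575  0.218  0.0547] min [0.5343 0.1803 0.0194] sph [0.5556 0.1944 0.0321 0.0208]
sweet 85 290.4 269.2823529411765 med [0.4756 0.1624 0.0294] max [0.4918 0.1721 0.0386] min [0.4638 0.1467 0.0193] sph [0.4775 0.1559 0.0227 0.0143]
sweet 169 281.71597633136093 288.33727810650885 med [0.4803 0.2457 0.0295] max [0.5011 0.2632 0.0338] min [0.4609 0.2201 0.0192] sph [0.4825 0.2385 0.0043 0.0288]
```

View pics/crop1.png

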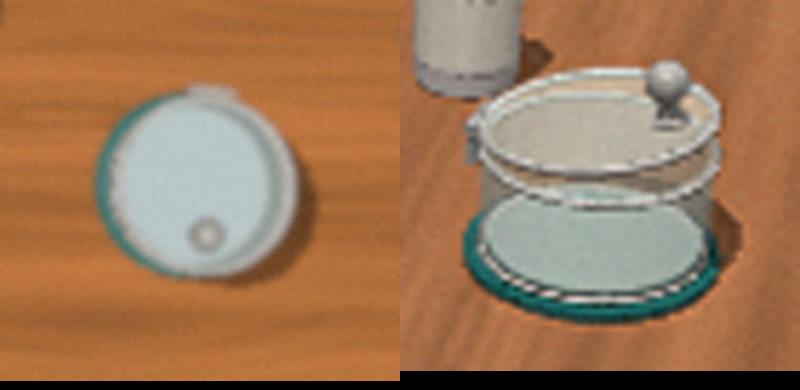

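Crops: the lid is ajar by a small angle, with the knob at the near edge (top picture ≈(349,262)) and the hinge bracket at (351,225). I'll fit the lid plane, knob and foot.

```bash
python3 - <<'E'
from h import *
from scipy.optimize import least_squares
for n in("top","side"):
    z=np.load(n+".npz");P=z["P"]
    pot=(abs(P[...,0]-.47)<.1)&(abs(P[...,1]+.215)<.1)
    L=P[pot&(P[...,2]>.082)&(P[...,2]<.118)]
    e=lambda p:p[0]+p[1]*(L[:,0]-.47)+p[2]*(L[:,1]+.215)-L[:,2]
    g=least_squares(e,[.09,0,0],loss="soft_l1",f_scale=.001).x
    a=np.degrees(np.arctan(np.hypot(g[1],g[2])))
    print(n,"plane",g,"tilt deg",a,"hinge dir deg",np.degrees(np.arctan2(-g[2],-g[1])),np.std(e(g)))
    c=cv2.minEnclosingCircle((L[abs(e(g))<.003][:,:2]*1000).astype(np.float32));print("lid circ",c)
    h=P[...,2]-(g[0]+g[1]*(P[...,0]-.47)+g[2]*(P[...,1]+.215))
    q=P[pot&(h>.015)&(h<.05)]
    k=least_squares(lambda p:np.linalg.norm(q-p,axis=1)-.013,q.mean(0)-[0,0,.008],loss="soft_l1",f_scale=.002).x
    print("knob",len(q),k,"med",np.median(q,0),q.max(0),q.min(0))
    # foot: table-plane intersect of teal pixels
    hsv=cv2.cvtColor(z["img"],cv2.COLOR_RGB2HSV).astype(int)
    t=(hsv[...,0]>78)&(hsv[...,0]<102)&(hsv[...,1]>80)
    v,u=np.nonzero(t);T=z["T"];r=np.stack([(u-z["cx"])/z["f"],(v-z["cy"])/z["f"],np.ones(len(u))],-1)@T[:3,:3].T
    X=T[:3,3]+r*((.006-T[2,3])/r[:,2])[:,None]
    X=X[(abs(X[:,0]-.47)<.12)&(abs(X[:,1]+.21)<.12)]
    print("foot",len(X),cv2.minEnclosingCircle((X[:,:2]*1000).astype(np.float32)),X.min(0),X.max(0))
    # hinge bracket: points beyond lid
    v,u=np.nonzero(pot)
    if n=="top": print("hinge px",P[223:230,346:357].reshape(-1,3)[::6].round(3).tolist())
E
```

```text
top plane [ 0.09750996 -0.12827711  0.01226403] tilt deg 7.342785482507038 hinge dir deg -5.461207767387355 0.0026011204589128346
lid circ ((487.267333984375, -220.12054443359375), 73.97530364990234)
knob 62 [ 0.44401942 -0.21550874  0.1263989 ] med [ 0.44433567 -0.21437066  0.13499973] [ 0.45437714 -0.20374417  0.14254091] [ 0.43382213 -0.22803367  0.12482619]
foot 57 ((484.7086181640625, -183.55484008789062), 62.1832160949707) [ 0.42261894 -0.18696193  0.006     ] [ 0.54679837 -0.1484071   0.006     ]
hinge px [[0.558, -0.215, 0.089], [0.559, -0.234, 0.085], [0.555, -0.219, 0.086], [0.556, -0.237, 0.083], [0.553, -0.222, 0.084], [0.553, -0.24, 0.083], [0.549, -0.224, 0.089], [0.55, -0.243, 0.084], [0.546, -0.227, 0.087], [0.547, -0.246, 0.084], [0.543, -0.23, 0.089], [0.54, -0.215, 0.088], [0.54, -0.233, 0.086]]
side plane [ 0.09759198 -0.12573727  0.01142024] tilt deg 7.195795706137258 hinge dir deg -5.189721338294719 0.002505087692063932
lid circ ((485.2520446777344, -219.40252685546875), 74.57909393310547)
knob 46 [ 0.44367612 -0.21750126  0.1264907 ] med [ 0.44283167 -0.21029361  0.13071536] [ 0.4553051  -0.20125679  0.13940663] [ 0.43179738 -0.22396283  0.11777804]
foot 157 ((482.0234680175781, -218.8580322265625), 77.9596176147461) [ 0.40573659 -0.25843343  0.006     ] [ 0.55887496 -0.14093596  0.006     ]
```

```bash
cat >> h.py <<'E'
from scipy.spatial.transform import Rotation as R
def pose():
    s=env.sense();w,x,y,z=s["eef_rot"];return s,R.from_quat([x,y,z,w])
def rel(targets,yaw,pitch=0):
    # target TCPs, tool down, tool x at heading yaw deg (pitch: extra turn about tool y) -> rows
    s,r=pose(); 
    print("t",round(s["time_s"],2),"tcp",np.round(s["position"],4),"F",np.round(s["force"],1),"gap",round(s["finger_gap"],4))
    d=R.from_euler("z",yaw,degrees=True)*R.from_euler("x",180,degrees=True)*R.from_euler("y",pitch,degrees=True)
    rv=(r.inv()*d).as_rotvec(degrees=True)
    for t in targets: print(rv.round(1),(r.inv().apply(np.array(t)-s["position"])*1000).round(1))
E
python3 - <<'E'
from h import *
rel([(.444,-.216,.24),(.444,-.216,.107)],-5.3)
E
```

```text
t 0.1 tcp [ 0.1945 -0.5934  0.238 ] F [ 0.4 -0.5 -0.3] gap 0.0881
[-0.1  0.  23.5] [ 354.7 -280.9   -1.6]
[-0.1  0.  23.5] [ 354.7 -280.7  131.4]
```

```bash
python3 -m inch '[[0,0,3,35,-28,-2,88],[0,0,6,71,-56,-2,88],[0,0,9,106,-84,-2,88],[0,0,12,142,-112,-2,88],[0,0,15,177,-140,-2,88],[0,0,18,213,-168,-2,88],[0,0,20,248,-197,-2,88],[0,0,22,284,-225,-2,88],[0,0,23.5,319,-253,-2,88],[0,0,23.5,345,-273,-2,88]]'; python3 - <<'E'
from h import *
rel([(.444,-.216,.24),(.444,-.216,.107)],-5.3)
E
```

```text
time_s: 0.93
position: [0.425, -0.2444, 0.2406]
eef_rot: [-0.0, 0.999, -0.047, -0.0]
force: [1.0, -0.2, -0.0]
finger_gap: 0.0882
t 0.93 tcp [ 0.425  -0.2444  0.2406] F [ 1.  -0.2 -0. ] gap 0.0882
[-0.   0.  -0.1] [ 16.2 -30.1   0.6]
[-0.   0.  -0.1] [ 16.3 -30.1 133.6]
```

```bash
python3 -m inch '[[0,0,0,9.7,-7.9,0,88],[0,0,0,9.7,-7.9,0,88],[0,0,0,9.7,-7.9,0,88]]'; python3 - <<'E'
from h import *
c=cam("wrist");save(c,"w1")
P=c["P"];q=P[(P[...,2]>.115)&(P[...,2]<.15)&(np.hypot(P[...,0]-.444,P[...,1]+.216)<.03)]
print(len(q),np.median(q,0)); 
from scipy.optimize import least_squares
print(least_squares(lambda p:np.linalg.norm(q-p,axis=1)-.013,q.mean(0)-[0,0,.008],loss="soft_l1",f_scale=.002).x)
rel([(.444,-.216,.24),(.444,-.216,.107)],-5.3)
E
```

```text
time_s: 1.18
position: [0.4348, -0.2394, 0.2405]
eef_rot: [0.0, 0.999, -0.046, -0.0]
force: [-0.5, -1.0, -0.1]
finger_gap: 0.088
640 [ 0.44728114 -0.21857703  0.13504769]
[ 0.44442241 -0.21732813  0.12578914]
t 1.23 tcp [ 0.4339 -0.2406  0.2405] F [-0.4 -0.5 -0.7] gap 0.0879
[ 0.1  0.1 -0.1] [  7.8 -25.5   0.5]
[ 0.1  0.1 -0.1] [  7.9 -25.6 133.5]
```

View pics/w1.png

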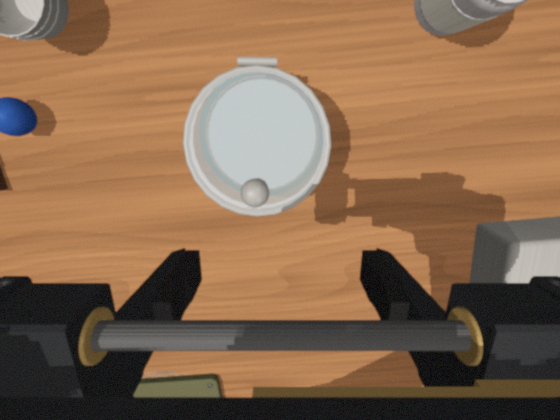

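The wrist view shows the knob at (255,192) and the hinge bracket straight beyond it at (257,62). That confirms the knob at (0.444,-0.217,0.126) and the tool's yaw.

```bash
python3 -m inch '[[0,0,0,9,-25,0,88],[0,0,0,9,-25,30,88],[0,0,0,9,-25,60,88],[0,0,0,9,-25,90,88],[0,0,0,9,-25,110,88],[0,0,0,9,-25,110,88],[0,0,0,9,-25,110,88]]'; python3 - <<'E'
from h import *
rel([(.444,-.217,.107)],-5.3)
E
```

```text
time_s: 1.82
position: [0.4445, -0.2171, 0.1303]
eef_rot: [0.0, 0.999, -0.048, -0.001]
force: [-0.1, 0.5, 0.3]
finger_gap: 0.0878
t 1.82 tcp [ 0.4445 -0.2171  0.1303] F [-0.1  0.5  0.3] gap 0.0878
[ 0.   0.2 -0.2] [-0.4 -0.  23.3]
```

```bash
python3 -m inch '[[0,0,0,0,0,12,60],[0,0,0,0,0,23,40],[0,0,0,0,0,23,15],[0,0,0,0,0,23,15],[0,0,0,0,0,23,15],[0,0,0,0,0,23,15],[0,0,0,0,0,23,15],[0,0,0,0,0,23,15],[0,0,0,0,0,23,15]]'; python3 - <<'E'
from h import *
C=np.array([.4825,-.2195]);u=np.array([np.cos(np.radians(-5.3)),np.sin(np.radians(-5.3))])
H=C+.075*u
s,r=pose();p=s["position"];print(p,s["finger_gap"],s["force"])
k=lambda th:np.array([-.118*np.cos(th)+.031*np.sin(th),.118*np.sin(th)+.031*np.cos(th)])
k0=k(.128);print(H,k0)
for th in np.arange(.2,1.75,.1): print(round(th,2),((k(th)-k0)*1000).round(1))
E
```

```text
time_s: 2.57
position: [0.4464, -0.2154, 0.1081]
eef_rot: [0.0, 0.999, -0.047, 0.0]
force: [-0.1, 0.2, 0.0]
finger_gap: 0.0302
[ 0.44638632 -0.2154484   0.10805797] 0.030176943302798492 [-0.05269803  0.17451009  0.02354536]
[ 0.55717935 -0.22642779] [-0.11307749  0.04580918]
0.2 [3.6 8. ]
0.3 [ 9.5 18.7]
0.4 [16.5 28.7]
0.5 [24.4 38. ]
0.6 [33.2 46.4]
0.7 [42.8 53.9]
0.8 [53.1 60.4]
0.9 [64.  65.9]
1.0 [75.4 70.2]
1.1 [87.2 73.4]
1.2 [99.2 75.4]
1.3 [111.4  76.2]
1.4 [123.6  75.7]
1.5 [135.7  74.1]
1.6 [147.5  71.2]
1.7 [159.   67.2]
```

```bash
python3 -m inch '[[0,0,0,0,0,0,15],[0,0,0,0,0,0,15],[0,0,0,0,0,0,15],[0,0,0,3.6,0,-8,15],[0,0,0,9.5,0,-18.7,15],[0,0,0,16.5,0,-28.7,15],[0,0,0,24.4,0,-38,15],[0,0,0,33.2,0,-46.4,15],[0,0,0,33.2,0,-46.4,15]]'
python3 - <<'E'
from h import *
c=cam("wrist");save(c,"w2")
rel([(.444,-.217,.107)],-5.3)
E
```

```text
time_s: 3.32
position: [0.4804, -0.2205, 0.1554]
eef_rot: [0.001, 0.999, -0.047, 0.001]
force: [-0.6, -5.6, 0.0]
finger_gap: 0.0233
t 3.37 tcp [ 0.4797 -0.2204  0.1549] F [-0.4 -5.8 -0.6] gap 0.0231
[ 0.1 -0.1 -0.1] [-35.9  -0.1  47.8]
```

View pics/w2.png

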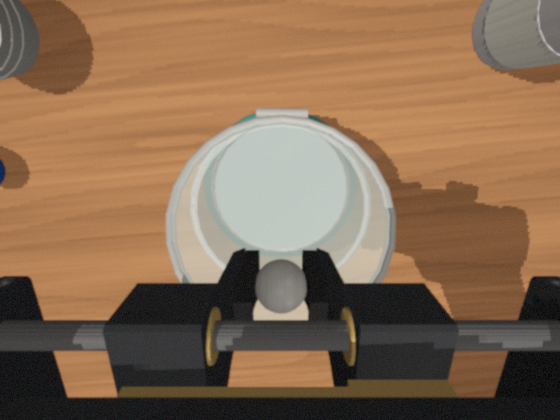

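The wrist view shows the knob held between the fingers at (281,287), with the lid lifted and the hinge at (283,113). Continuing along the arc.

```bash
python3 -m inch '[[0,0,0,9.6,0,-7.5,15],[0,0,0,19.9,0,-14,15],[0,0,0,30.8,0,-19.5,15],[0,0,0,42.2,0,-23.8,15],[0,0,0,54,0,-27,15],[0,0,0,66,0,-29,15],[0,0,0,78.2,0,-29.8,15],[0,0,0,90.4,0,-29.3,15],[0,0,0,102.5,0,-27.7,15],[0,0,0,114.3,0,-24.8,15]]'
python3 - <<'E'
from h import *
rel([(.444,-.217,.107)],-5.3)
c=cam("side");save(c,"s2")
a=cv2.imread("pics/s2.png")[60:240,240:440];cv2.imwrite("pics/s2c.png",cv2.resize(a,None,fx=3,fy=3))
E
```

```text
time_s: 4.2
position: [0.5912, -0.2324, 0.1784]
eef_rot: [0.002, 0.999, -0.048, -0.002]
force: [-2.3, -8.0, -2.1]
finger_gap: 0.0237
t 4.2 tcp [ 0.5912 -0.2324  0.1784] F [-2.3 -8.  -2.1] gap 0.0237
[ 0.2  0.2 -0.2] [-147.8   -1.6   72. ]
```

View pics/s2c.png

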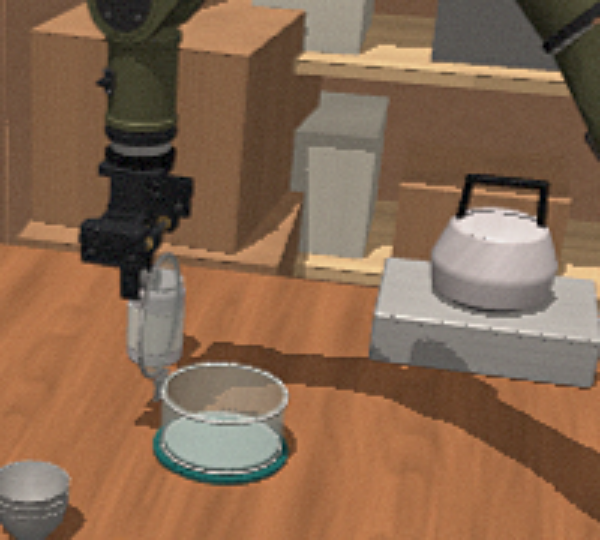

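The side view shows the lid upright (crop (155,310)) with the fingers at its knob. Releasing and rising.

```bash
python3 -m inch '[[0,0,0,0,0,0,60],[0,0,0,0,0,0,60],[0,0,0,0,0,0,60],[0,0,0,0,0,0,60],[0,0,0,0,0,-30,60],[0,0,0,0,0,-65,60],[0,0,0,0,0,-100,60],[0,0,0,0,0,-100,60]]'
python3 - <<'E'
from h import *
rel([(.5557,-.235,.28),(.5557,.1947,.28),(.5557,.1947,.0165)],-5.3)
E
```

```text
time_s: 4.92
position: [0.597, -0.2297, 0.2864]
eef_rot: [0.001, 0.999, -0.046, 0.007]
force: [-0.0, -0.6, 0.9]
finger_gap: 0.0599
t 4.92 tcp [ 0.597  -0.2297  0.2864] F [-0.  -0.6  0.9] gap 0.0599
[ 0.1 -0.8 -0. ] [-40.7   9.1   5.9]
[ 0.1 -0.8 -0. ] [ -80.5 -418.8    4.4]
[ 0.1 -0.8 -0. ] [ -84.  -419.3  267.9]
```

```bash
python3 -m inch '[[0,0,0,-4,-20,0,70],[0,0,0,-12,-55,0,70],[0,0,0,-19,-95,0,70],[0,0,0,-26,-135,0,70],[0,0,0,-34,-175,0,70],[0,0,0,-42,-215,0,70],[0,0,0,-50,-255,0,70],[0,0,0,-57,-295,0,70],[0,0,0,-64,-335,0,70],[0,0,0,-71,-370,0,70]]'
python3 -m inch '[[0,0,0,-5,-25,0,70],[0,0,0,-9,-45,0,70],[0,0,0,-9,-45,0,70],[0,0,0,-9,-45,0,70]]'
python3 - <<'E'
from h import *
rel([(.5557,.1947,.18),(.5557,.1947,.0165)],-5.3)
c=cam("wrist");save(c,"w3")
P=c["P"];I=c["img"].astype(int)
q=P[(P[...,2]>.03)&(P[...,2]<.07)&(np.hypot(P[...,0]-.5557,P[...,1]-.1947)<.03)]
from scipy.optimize import least_squares
print(len(q),least_squares(lambda p:np.linalg.norm(q-p,axis=1)-.022,[.5557,.1947,.031],loss="soft_l1",f_scale=.002).x)
E
```

```text
time_s: 5.75
position: [0.5558, 0.1497, 0.2791]
eef_rot: [-0.001, 0.999, -0.045, -0.0]
force: [0.7, 0.8, -0.4]
finger_gap: 0.0699
time_s: 6.08
position: [0.5513, 0.193, 0.2788]
eef_rot: [-0.0, 0.999, -0.045, -0.0]
force: [0.3, -1.0, -0.0]
finger_gap: 0.0698
t 6.08 tcp [0.5513 0.193  0.2788] F [ 0.3 -1.  -0. ] gap 0.0698
[-0.   0.   0.1] [ 4.3 -2.1 98.8]
[-0.   0.   0.1] [  4.4  -2.  262.3]
850 [0.55624632 0.19326995 0.03080187]
```

View pics/w3.png

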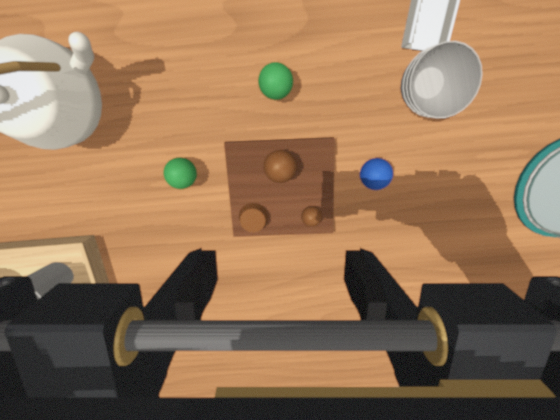

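Wrist view: the big ball is at (281,167) on the board, with the cake (253,218) and small ball (312,215) clear of the fingers' path. Descending.

```bash
python3 -m inch '[[0,0,0,4.7,-1.2,25,72],[0,0,0,4.7,-1.2,60,72],[0,0,0,4.7,-1.2,95,72],[0,0,0,4.7,-1.2,130,72],[0,0,0,4.7,-1.2,165,72],[0,0,0,4.7,-1.2,195,72],[0,0,0,4.7,-1.2,215,72],[0,0,0,4.7,-1.2,225,72],[0,0,0,4.7,-1.2,225,72],[0,0,0,4.7,-1.2,225,72]]'
python3 - <<'E'
from h import *
rel([(.556,.1942,.0165)],-5.3)
E
```

```text
time_s: 6.97
position: [0.5576, 0.1911, 0.0544]
eef_rot: [0.0, 0.999, -0.047, 0.0]
force: [0.1, -0.0, -0.6]
finger_gap: 0.0718
t 6.97 tcp [0.5576 0.1911 0.0544] F [ 0.1 -0.  -0.6] gap 0.0718
[ 0.  -0.  -0.1] [-1.9 -3.  37.9]
```

```bash
python3 -m inch '[[0,0,0,-1,-1.5,20,72],[0,0,0,-1,-1.5,38,72],[0,0,0,-1,-1.5,38,72],[0,0,0,-1,-1.5,38,50],[0,0,0,-1,-1.5,38,35],[0,0,0,-1,-1.5,38,30],[0,0,0,-1,-1.5,38,30],[0,0,0,-1,-1.5,38,30],[0,0,0,-1,-1.5,38,30],[0,0,0,-1,-1.5,38,30]]'
python3 - <<'E'
from h import *
rel([(.556,.1942,.0165)],-5.3)
E
```

```text
time_s: 7.8
position: [0.5568, 0.194, 0.0168]
eef_rot: [-0.0, 0.999, -0.047, 0.001]
force: [0.2, 0.3, 6.1]
finger_gap: 0.0425
t 7.8 tcp [0.5568 0.194  0.0168] F [0.2 0.3 6.1] gap 0.0425
[-0.  -0.1 -0.1] [-0.8 -0.1  0.3]
```

```bash
python3 -m inch '[[0,0,0,0,0,-8,30],[0,0,0,0,0,-25,30],[0,0,0,0,0,-50,30],[0,0,0,0,0,-80,30],[0,0,0,0,0,-110,30],[0,0,0,0,0,-140,30],[0,0,0,0,0,-170,30],[0,0,0,0,0,-180,30],[0,0,0,0,0,-180,30]]'
python3 - <<'E'
from h import *
rel([(.4825,.1,.2),(.4825,-.2195,.2)],-5.3)
E
```

```text
time_s: 8.55
position: [0.5575, 0.1944, 0.1987]
eef_rot: [-0.001, 0.999, -0.047, 0.003]
force: [0.2, -0.2, -1.1]
finger_gap: 0.0425
t 8.55 tcp [0.5575 0.1944 0.1987] F [ 0.2 -0.2 -1.1] gap 0.0425
[-0.1 -0.3 -0.1] [-65.9 101.   -1.9]
[-0.1 -0.3 -0.1] [-36.  419.1  -2.5]
```

```bash
python3 -m inch '[[0,0,0,-12,15,0,30],[0,0,0,-27,45,0,30],[0,0,0,-45,75,0,30],[0,0,0,-62,105,0,30],[0,0,0,-60,135,0,30],[0,0,0,-57,170,0,30],[0,0,0,-54,205,0,30],[0,0,0,-51,240,0,30],[0,0,0,-48,275,0,30],[0,0,0,-45,310,0,30]]'
python3 -m inch '[[0,0,0,3,30,0,30],[0,0,0,6,60,0,30],[0,0,0,8,85,0,30],[0,0,0,9,100,0,30],[0,0,0,9,109,0,30],[0,0,0,9,109,0,30],[0,0,0,9,109,0,30]]'
python3 - <<'E'
from h import *
rel([(.4825,-.2195,.2),(.4825,-.2195,.022)],-5.3)
c=cam("wrist");save(c,"w4")
E
```

```text
time_s: 9.38
position: [0.4807, -0.1119, 0.1942]
eef_rot: [-0.0, 0.999, -0.046, -0.002]
force: [1.1, -0.2, -1.1]
finger_gap: 0.0428
time_s: 9.97
position: [0.4805, -0.2189, 0.1949]
eef_rot: [-0.001, 0.999, -0.047, -0.001]
force: [0.5, 0.7, 0.2]
finger_gap: 0.0425
t 9.97 tcp [ 0.4805 -0.2189  0.1949] F [0.5 0.7 0.2] gap 0.0425
[-0.1  0.1 -0. ] [ 2.1  0.4 -5.1]
[-0.1  0.1 -0. ] [  2.4   0.6 172.9]
```

View pics/w4.png

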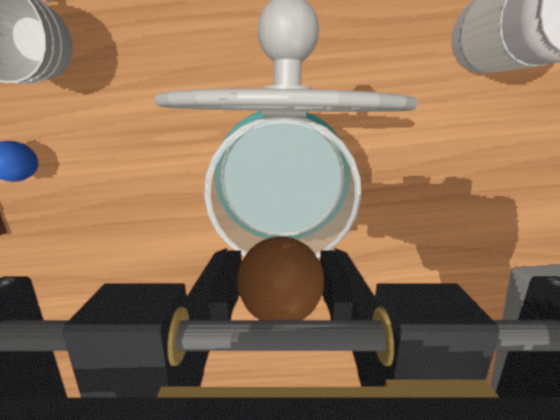

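The wrist view shows the ball held at (281,280), the pot mouth at (283,185) and the lid upright behind it at (285,100). I'll lower slowly.

```bash
python3 -m inch '[[0,0,0,2,0.5,15,30],[0,0,0,2,0.5,30,30],[0,0,0,2,0.5,45,30],[0,0,0,2,0.5,60,30],[0,0,0,2,0.5,75,30],[0,0,0,2,0.5,90,30],[0,0,0,2,0.5,105,30],[0,0,0,2,0.5,120,30],[0,0,0,2,0.5,132,30],[0,0,0,2,0.5,142,30]]'
python3 -m inch '[[0,0,0,0,0,6,30],[0,0,0,0,0,12,30],[0,0,0,0,0,16,30],[0,0,0,0,0,18,30],[0,0,0,0,0,18,30],[0,0,0,0,0,18,30]]'
python3 - <<'E'
from h import *
rel([(.4825,-.2195,.022)],-5.3)
E
```

```text
time_s: 10.85
position: [0.4833, -0.2183, 0.0529]
eef_rot: [-0.001, 0.999, -0.045, -0.0]
force: [-0.3, 0.2, -0.2]
finger_gap: 0.0429
time_s: 11.35
position: [0.4833, -0.2208, 0.0362]
eef_rot: [0.0, 0.999, -0.047, 0.0]
force: [0.4, 0.1, -0.2]
finger_gap: 0.0424
t 11.35 tcp [ 0.4833 -0.2208  0.0362] F [ 0.4  0.1 -0.2] gap 0.0424
[ 0.  -0.  -0.1] [-0.9 -1.2 14.2]
```

```bash
python3 -m inch '[[0,0,0,0,0,4,30],[0,0,0,0,0,8,30],[0,0,0,0,0,10,30],[0,0,0,0,0,11,30],[0,0,0,0,0,12,30],[0,0,0,0,0,12,30],[0,0,0,0,0,12,30]]'
```

```text
time_s: 11.93
position: [0.4831, -0.2207, 0.0239]
eef_rot: [0.0, 0.999, -0.047, 0.0]
force: [-1.0, 0.3, -1.2]
finger_gap: 0.0423
```

```bash
python3 -m inch '[[0,0,0,0,0,1,30],[0,0,0,0,0,1,30],[0,0,0,0,0,2,30],[0,0,0,0,0,2,30],[0,0,0,0,0,2,30]]'
```

```text
time_s: 12.35
position: [0.4833, -0.2207, 0.0222]
eef_rot: [0.0, 0.999, -0.047, 0.0]
force: [-0.5, 0.7, 4.2]
finger_gap: 0.0426
```

Contact (+4 N). Release.

```bash
python3 -m inch '[[0,0,0,0,0,0,50],[0,0,0,0,0,0,62],[0,0,0,0,0,0,62],[0,0,0,0,0,0,62],[0,0,0,0,0,0,62],[0,0,0,0,0,0,62],[0,0,0,0,0,0,62],[0,0,0,0,0,0,62],[0,0,0,0,0,0,62]]'
python3 -m inch '[[0,0,0,0,0,-10,62],[0,0,0,0,0,-30,62],[0,0,0,0,0,-55,62],[0,0,0,0,0,-85,62],[0,0,0,0,0,-115,62],[0,0,0,0,0,-145,62],[0,0,0,0,0,-180,62],[0,0,0,0,0,-215,62],[0,0,0,0,0,-250,62],[0,0,0,0,0,-250,62]]'
python3 - <<'E'
from h import *
rel([(.4825,-.2195,.022)],-5.3)
c=cam("wrist");save(c,"w5");P=c["P"];I=c["img"].astype(int)
C=np.array([.4825,-.2195])
w=(np.hypot(P[...,0]-C[0],P[...,1]-C[1])<.06)&(I[...,0]>I[...,2]+40)&(P[...,2]<.07)&(P[...,2]>.02)
q=P[w];
from scipy.optimize import least_squares
print("ball",len(q),least_squares(lambda p:np.linalg.norm(q-p,axis=1)-.022,[*C,.036],loss="soft_l1",f_scale=.002).x)
k=P[(np.hypot(P[...,0]-.59,P[...,1]+.23)<.05)&(P[...,2]>.16)&(P[...,2]<.24)]
print("lid/knob",len(k),np.median(k,0),k.min(0),k.max(0))
E
```

```text
time_s: 13.1
position: [0.4831, -0.2206, 0.0219]
eef_rot: [0.0, 0.999, -0.047, 0.0]
force: [-0.3, 0.6, -0.7]
finger_gap: 0.062
time_s: 13.93
position: [0.4864, -0.222, 0.2791]
eef_rot: [0.002, 0.999, -0.047, 0.006]
force: [-0.3, 0.2, 0.3]
finger_gap: 0.062
t 13.93 tcp [ 0.4864 -0.222   0.2791] F [-0.3  0.2  0.3] gap 0.062
[ 0.2 -0.7 -0.1] [ -7.4  -3.  257. ]
ball 748 [ 0.4828017  -0.22131301  0.03615351]
lid/knob 2716 [ 0.57257099 -0.23196409  0.20930252] [ 0.55900047 -0.2721147   0.16039171] [ 0.60473188 -0.18321644  0.22821552]
```

View pics/w5.png

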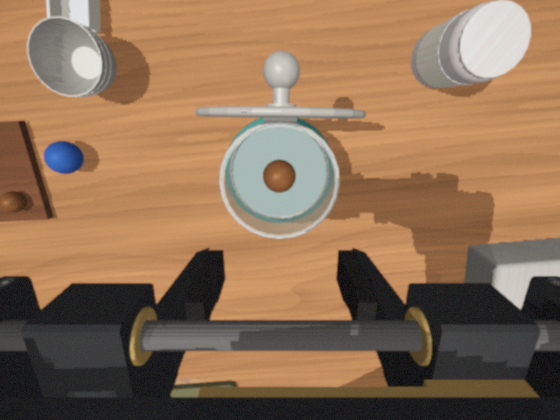

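The ball rests centrally on the pot floor (279,176), with fitted centre z = 0.036. The knob is at (281,70). Going back to grasp the knob.

```bash
python3 -m inch '[[0,0,0,20,0,0,62],[0,0,0,50,0,0,62],[0,0,0,80,0,0,62],[0,0,0,105,0,0,62],[0,0,0,105,0,0,62],[0,0,0,105,0,0,62]]'
python3 - <<'E'
from h import *
rel([(.591,-.231,.178)],-5.3)
c=cam("wrist");P=c["P"]
k=P[(np.hypot(P[...,0]-.595,P[...,1]+.23)<.025)&(P[...,2]>.16)&(P[...,2]<.24)&(P[...,0]>.575)]
from scipy.optimize import least_squares
print(len(k),least_squares(lambda p:np.linalg.norm(k-p,axis=1)-.013,[.591,-.231,.197],loss="soft_l1",f_scale=.002).x)
E
```

```text
time_s: 14.48
position: [0.5873, -0.2297, 0.2703]
eef_rot: [-0.0, 0.999, -0.046, -0.001]
force: [-1.1, -0.8, -0.1]
finger_gap: 0.0623
t 14.48 tcp [ 0.5873 -0.2297  0.2703] F [-1.1 -0.8 -0.1] gap 0.0623
[-0.   0.2  0. ] [ 4.   1.  92.3]
986 [ 0.59171169 -0.23328737  0.19721083]
```

```bash
python3 -m inch '[[0,0,0,4.5,2,20,62],[0,0,0,4.5,2,45,62],[0,0,0,4.5,2,70,62],[0,0,0,4.5,2,85,62],[0,0,0,4.5,2,91,62],[0,0,0,4.5,2,91,40],[0,0,0,4.5,2,91,15],[0,0,0,4.5,2,91,15],[0,0,0,4.5,2,91,15],[0,0,0,4.5,2,91,15]]'
python3 -m inch '[[0,0,0,0,0,0,15],[0,0,0,0,0,0,15],[0,0,0,0,0,0,15]]'
python3 - <<'E'
import numpy as np
k=lambda th:np.array([-.118*np.cos(th)+.031*np.sin(th),.118*np.sin(th)+.031*np.cos(th)])
for a,b in((1.6,.8),(.8,-.0)):
  print([(((k(t)-k(a))*[1000,-1000]).round(1)+0).tolist() for t in np.linspace(a,b,9)[1:]])
E
```

```text
time_s: 15.37
position: [0.5924, -0.2331, 0.1821]
eef_rot: [0.0, 0.999, -0.047, 0.001]
force: [-0.3, -0.4, -0.1]
finger_gap: 0.031
time_s: 15.62
position: [0.5926, -0.2328, 0.1816]
eef_rot: [0.0, 0.999, -0.047, 0.001]
force: [0.7, 0.4, 3.5]
finger_gap: 0.0245
[[-11.9, -2.9], [-23.9, -4.5], [-36.1, -4.9], [-48.3, -4.2], [-60.3, -2.2], [-72.1, 1.0], [-83.5, 5.3], [-94.4, 10.8]]
[[-10.3, 6.5], [-19.9, 14.0], [-28.7, 22.5], [-36.6, 31.7], [-43.6, 41.8], [-49.5, 52.4], [-54.3, 63.6], [-58.0, 75.2]]
```

```bash
python3 -m inch '[[0,0,0,-11.9,0,-2.9,15],[0,0,0,-23.9,0,-4.5,15],[0,0,0,-36.1,0,-4.9,15],[0,0,0,-48.3,0,-4.2,15],[0,0,0,-60.3,0,-2.2,15],[0,0,0,-72.1,0,1,15],[0,0,0,-83.5,0,5.3,15],[0,0,0,-94.4,0,10.8,15],[0,0,0,-94.4,0,10.8,15]]'
python3 -m inch '[[0,0,0,-10.3,0,6.5,15],[0,0,0,-19.9,0,14,15],[0,0,0,-28.7,0,22.5,15],[0,0,0,-36.6,0,31.7,15],[0,0,0,-43.6,0,41.8,15],[0,0,0,-49.5,0,52.4,15],[0,0,0,-53,0,60,15],[0,0,0,-55.5,0,67,15],[0,0,0,-55.5,0,67,15]]'
```

```text
time_s: 16.37
position: [0.4958, -0.2224, 0.1695]
eef_rot: [-0.001, 0.999, -0.046, -0.002]
force: [-2.0, 4.1, 1.4]
finger_gap: 0.0242
time_s: 17.12
position: [0.4427, -0.2167, 0.1019]
eef_rot: [-0.001, 0.999, -0.045, -0.001]
force: [0.4, 5.4, -0.5]
finger_gap: 0.0236
```

```bash
python3 -m inch '[[0,0,0,-1.3,0,3,15],[0,0,0,-2.3,0,6,15],[0,0,0,-2.6,0,8,15],[0,0,0,-2.6,0,8,15],[0,0,0,-2.6,0,8,15]]'
```

```text
time_s: 17.53
position: [0.4406, -0.2165, 0.0947]
eef_rot: [-0.001, 0.999, -0.045, -0.001]
force: [-0.2, 6.0, -1.0]
finger_gap: 0.023
```

```bash
python3 -m inch '[[0,0,0,0,0,1.5,15],[0,0,0,0,0,1.5,15],[0,0,0,0,0,3,15],[0,0,0,0,0,3,15],[0,0,0,0,0,3,15]]'
```

```text
time_s: 17.95
position: [0.44, -0.2164, 0.0922]
eef_rot: [-0.001, 0.999, -0.045, -0.001]
force: [-1.1, 7.0, 6.5]
finger_gap: 0.0239
```

```bash
python3 -m inch '[[0,0,0,0,0,0,60],[0,0,0,0,0,0,60],[0,0,0,0,0,0,60],[0,0,0,0,0,0,60],[0,0,0,0,0,-15,60],[0,0,0,0,0,-40,60],[0,0,0,0,0,-70,60],[0,0,0,0,0,-105,60],[0,0,0,0,0,-140,60],[0,0,0,0,0,-140,60]]'
python3 - <<'E'
from h import *
from scipy.optimize import least_squares
print(env.sense()["position"],env.sense()["force"])
for n in("top","side","wrist"):
    c=cam(n);P=c["P"];save(c,"f_"+n)
    q=P[(P[...,2]>.098)&(P[...,2]<.15)&(np.hypot(P[...,0]-.44,P[...,1]+.2155)<.022)]
    if len(q)>15: print(n,len(q),least_squares(lambda p:np.linalg.norm(q-p,axis=1)-.013,[.44,-.2155,.111],loss="soft_l1",f_scale=.002).x)
    L=P[(np.hypot(P[...,0]-.4825,P[...,1]+.2195)<.06)&(P[...,2]>.078)&(P[...,2]<.105)]
    e=lambda p:p[0]+p[1]*(L[:,0]-.4825)+p[2]*(L[:,1]+.2195)-L[:,2]
    if len(L)>50: print(len(L),least_squares(e,[.086,0,0],loss="soft_l1",f_scale=.001).x)
E
```

```text
time_s: 18.78
position: [0.4435, -0.2206, 0.2378]
eef_rot: [0.002, 0.999, -0.047, 0.006]
force: [1.0, -0.8, 0.5]
finger_gap: 0.0601
[ 0.44348981 -0.22060983  0.2377548 ] [ 0.97004134 -0.84840455  0.46018642]
663 [ 0.08656022 -0.00362013  0.00019775]
side 50 [ 0.43915325 -0.21595847  0.11234744]
445 [ 0.08683882 -0.01081547 -0.00170933]
wrist 591 [ 0.43967512 -0.21681407  0.11135273]
11616 [0.08646412 0.00053002 0.0007373 ]
```

View pics/f_side.png

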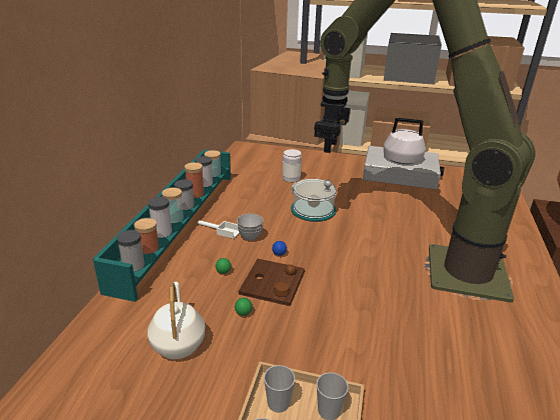

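The side view shows the lid closed at (314,190), the hollow empty, and the other sweets and bystanders in place. One last look through the lid before handing in.

View pics/f_wrist.png

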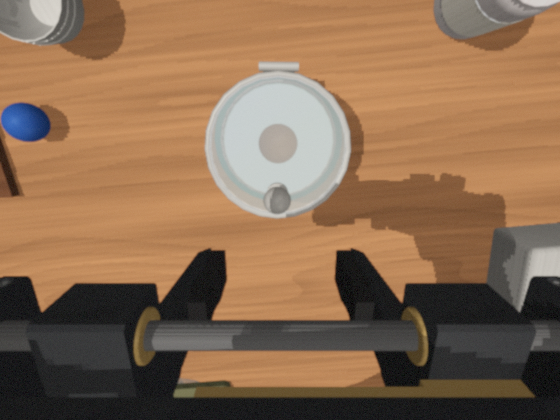

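The ball shows through the lid at (278,143), central in the pot. The lid is flush and the gripper is clear.

```bash
python3 -c "
from rig import env
env.job_done()"
```

```text
the job is handed in; nothing more can be done
```

The job is done and handed in at about 19 s of the 70 s allowed; no verdict was reported.

I opened the lid by its knob to about 1.6 rad. I then lowered the big ball until it touched the pot floor (about 4 N on the tool) and let go there. Finally I closed the lid by the knob until it pressed back with about 6.5 N, released it and backed the gripper away.

- **Ball:** before the lid was closed, its fitted centre was 36 mm above the table, within 2 mm of the pot's axis. The last picture shows it still central through the glass.
- **Lid:** the knob is 111–112 mm above the table, where 111 means closed. The fitted tilt was 0.001 rad from the wrist camera, 0.004 from the top and 0.011 from the side. The three differ slightly, but all are well under 0.06.
- **Everything else:** the small ball, cake and other items looked unmoved in the final side picture. I compared them by eye and did not measure their positions again.

No check failed.

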